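Set the throwing gauge to the sample bowl

ROBOT

A 7-joint arm with a two-finger parallel gripper is mounted at the origin on the work surface. World frame = base frame: x ahead of the robot, y to its left, z up, the work surface at z = 0. Lengths are in mm, angles in rad, forces in N, time in s.
With the tool pointing down it reaches from about 350 to 900 mm from the base axis. Payload 19.9 kg.
Tool frame: the origin (TCP) lies on the centre line of the jaws, within the pads' length; the fingertips stand 11 mm ahead of it and the grasp point (between the pads) lies 8 mm behind it (env.tips_ahead is the distance from the TCP to the fingertips, in mm); z points along the fingers, y is the line along which they close (so a half turn about z gives the same grasp; the last joint's range is limited). The gripper opens to 85 mm and grips with 20 to 120 N. Pads are 22 mm wide; open, the fingers measure 114 mm over their backs; the gripper's body (76 mm by 85 mm) begins 54 mm behind the grasp point. The pads swing forward as they close: fully open they stand 13 mm farther back than shut.
Start: joints at [1.274, 0.417, -0.01, 1.614, 0.005, 1.111, -0.053], TCP at [158.134, -604.646, 242.26] pointing down, gripper open.
Joint ranges: [-2.81, 2.81], [-0.39, 2.02], [-1.27, 1.25], [0.06, 2.57], [-1.19, 4.33], [0.19, 2], [-2.82, 2.82]. Speed limits (rad/s): [1.89, 1.89, 2.39, 2.39, 3.01, 3.01, 3.01].

INTERFACE

Orientations are given as a rotation vector (axis times angle).
In Python, from plant import env gives the robot as it stands.
- The arm moves only by the tool jog_arm, never from a script. Its argument "moves" is a list that holds one entry, the list of rows, each a list of 6 numbers: the shift along the tool's x, y, z in m, then the turn, a rotation vector about the tool's x, y, z in rad. A call has 1 to 12 rows; each row shifts and turns the commanded pose from where the row before left it, along the tool's axes as they then stand; what a row does not reach is not made up. A row lasts 1/8 s, in which the tool goes at most 62.5 mm and 10.7 degrees, less where a joint would pass 70% of its speed; a pose out of reach is approached as far as the arm can. A call is refused whole if a number of a shift passes 0.0625 or a number of a turn 0.188, either way. A call with a gripper value outside its range is refused whole. "grip" is the finger opening in m, from 0 to 0.0854, set as the call begins (left out, the last holds). The fingers move at their own pace and stop on an object; the grip force is fixed at half the most. Time passes only in rows, so rows that do not move let the fingers close. It gives the time, the measured TCP pose, the force, the opening and the grip force at its end, in the units of the state.
- env.observe(): the state, without advancing time (a new reading comes with each control period).
- env.grab_frame(name): name is "scene" or "top"; returns (picture, depth): 400x640x3 uint8, red, green, blue; 400x640 float32, mm along the optical axis (not along the pixel's ray), 0 where there is no reading.
- env.calibration(name): a dict with "mtx" (3x3 intrinsics, pixels), "k1" (the pictures are not rectified: a ray, as slopes to the right and down, at radius r is drawn at 1 + k1 r^2 times it, then the intrinsics apply), "R" (3x3) and "t" (3): a world point X has camera coordinates R X + t. Camera axes: x right, y down, z forward; pixel columns grow to the right and rows downward; lengths in mm; the calibration is good to about 2 mm. A picture is of the moment at which its call begins. calibration takes no time and is no camera call.
- env.job_done(): hands the job in; it is judged then, once.
The state is a dict: "time": time; "joint_pos": joint angles; "joint_velocities": joint speeds; "tau": joint torques, N m; "ee_pos": TCP position; "eef_rot": TCP orientation; "force": force on the tool from outside, world axes, zero at the start; "wrist_torque": the same for the moment, N m; "width": finger opening in mm; "gripper_force": force on a finger pad.
Only numpy, scipy, OpenCV 4.12 (cv2) and the standard library are available. Lean on these libraries where they do the work, as an engineer would, in place of code of your own. Each camera call takes 0.05 s, during which the arm holds its last target. There are 200 camera calls.

TASK

Set the throwing gauge with the blue knob to the height of the sample bowl on the banding wheel: pull its ratchet column up by the knob, counting the clicks, until it will rest on the notch where its pointer is as nearly level with the bowl's rim as the notches allow, and let go. Leave the gauge with the yellow knob as it is.

Things in the scene. Friction and masses are not known exactly. Their poses are not given: they have to be found in the camera images.
- blue_knob (a point): Middle of the blue knob on top of the blue gauge's column: a plain upright cylinder 36 mm across, 45 mm high. The point is on its axis, 20 mm below its top, 215 mm above the table at the start, and rises with the column. The column (22 mm square wooden bar, about 0.4 kg) slides straight up to 135 mm out of its fixed stand: grey foot 150 x 130 mm, grey back plate 165 mm high.
- blue_pointer (a point): Tip of the blue gauge's pointer, a thin brass-coloured rod with a black end jutting 121 mm level from the column, 36 mm below the knob's middle. It starts 179 mm up, the column fully down. Teeth every 25 mm: each clicks past the sprung black pawl about 3 mm above its rest, and cannot go back. Let go, the column sinks onto the pawl, so it rests 0, 25, 50, 75, 100 or 125 mm up. Pull 3 to 9 N.
- bowl_rim (a point): Centre of the mouth of the brown sample bowl, level with its rim. The bowl (112 mm across, 85 mm high) is fixed upright on the 180 mm aluminium disc of a banding wheel, whose height differs each time: the rim is 222 to 286 mm above the table, so two, three or four clicks bring the pointer nearest to it.
- yellow_knob (a point): Middle of the yellow knob of the second gauge, which is the same but for the knob's colour and rests one notch up, at least 0.2 m from the blue one. To be left alone.
Things that resemble listed ones, but are neither listed nor needed, are in the scene too. Leave any pink look-alike of the part that bears blue_knob alone.

How it is judged (in metres and radians):
At the end, for the whole second after the job is handed in: The blue gauge's column has been let go and rests on its pawl with the pointer within 17 mm of the height of the sample bowl's rim (z of blue_pointer in the frame of bowl_rim between -0.017 and 0.017 m); the robot touches nothing.
It fails at once if the yellow gauge's knob is moved by more than 12 mm (distance of yellow_knob from where it was at the start of the episode above 0.012 m).
It also fails if it takes over 35 s, if anything falls off the work surface, if the arm or the gripper's body presses on something with over 40 N, if the wrist force passes 120 N, or if a joint passes its speed limit or range.

## Working session

There is one attempt and no reset: what is moved stays moved. The work goes in short steps, Python scripts to look and compute and a tool call to move; the robot and the scene stay as the last step left them, time stands still between calls to the robot, and variables do not carry over. Pictures are saved under pics/ and viewed, at most 10 in all, crops included, and the job is handed in when it is done.

Besides the shell and the picture viewer there is one more tool, called after "Request:" as name(argument=value, ...), one argument or row to a line, values as JSON. jog_arm: Moves the arm, as the interface text tells. Its arguments: {"type":"object","properties":{"moves":{"type":"array","items":{"type":"array","items":{"type":"array","items":{"type":"number"}}}},"grip":{"type":"number"}},"required":["moves"]}

```bash
mkdir -p pics
cat > h.py <<'E'
import numpy as np, cv2
from plant import env
def cloud(name):
    im,d=env.grab_frame(name); c=env.calibration(name)
    K=np.array(c["mtx"]);R=np.array(c["R"]);t=np.array(c["t"])
    v,u=np.mgrid[0:400,0:640]
    x=(u-K[0,2])/K[0,0];y=(v-K[1,2])/K[1,1]
    rd=np.hypot(x,y);r=rd.copy()
    for _ in range(8): r=rd/(1+c["k1"]*r*r)
    s=np.where(rd>0,r/np.maximum(rd,1e-9),1)
    P=np.stack([x*s*d,y*s*d,d],-1)
    W=(P-t)@R
    W[d==0]=np.nan
    return im,W
E
python3 - <<'E'
from h import *
for n in("scene","top"):
    im,W=cloud(n); np.savez(n+"0.npz",im=im,W=W)
    cv2.imwrite(f"pics/{n}0.png",im[...,::-1])
    h=cv2.cvtColor(im,cv2.COLOR_RGB2HSV)
    for c,(a,b) in dict(blue=(100,130),yellow=(22,34),pink=(140,175),brown=(3,18)).items():
        m=cv2.inRange(h,(a,90,50),(b,255,255))
        k,l,s,ce=cv2.connectedComponentsWithStats(m)
        for i in range(1,k):
            if s[i,4]>60:
                w=W[l==i];print(n,c,s[i],np.nanmedian(w,0).round(),np.nanpercentile(w,[2,98],axis=0).round().tolist())
    print(env.calibration(n))
print(env.observe())
E
```

```text
scene blue [259   0  12  40 258] [-729. -985.  -30.] [[-762.0, -1011.0, -177.0], [-717.0, -964.0, 68.0]]
scene blue [401   0  35 120 948] [-727.    8.   53.] [[-740.0, -15.0, -394.0], [-715.0, 29.0, 304.0]]
scene blue [297   9   9  27 175] [-1131.  -982.  -260.] [[-1162.0, -1013.0, -362.0], [-1115.0, -960.0, -175.0]]
scene blue [633  43   7  18  87] [-1128.   989.   155.] [[-1152.0, 976.0, 127.0], [-1116.0, 1015.0, 199.0]]
scene blue [427  49  13  26 161] [-1127.     9.  -256.] [[-1148.0, -12.0, -351.0], [-1114.0, 29.0, -179.0]]
scene blue [ 567   86   73  104 1218] [-725.  999.  -78.] [[-751.0, 977.0, -425.0], [-715.0, 1024.0, 182.0]]
scene blue [582 103  25  29 280] [-1126.   998.  -266.] [[-1146.0, 978.0, -367.0], [-1114.0, 1022.0, -174.0]]
scene blue [379 167  10  15 115] [275. 230. 231.] [[256.0, 215.0, 197.0], [284.0, 243.0, 237.0]]
scene blue [339 237  11  15 139] [569. 241. 233.] [[550.0, 225.0, 197.0], [580.0, 253.0, 238.0]]
scene blue [294 318  23  25 136] [806. 223.  77.] [[766.0, 211.0, 28.0], [831.0, 279.0, 83.0]]
scene yellow [242 163  17  18 185] [ 491. -138.  246.] [[
[... 4321 characters left out ...]
: 0.1, 'joint_pos': array([ 1.27350975,  0.41790188, -0.01031383,  1.61407886,  0.00470023,
        1.11071613, -0.05300303]), 'joint_velocities': array([ 0.00072203, -0.00225164,  0.0031209 , -0.00160395, -0.00143052,
       -0.00013849,  0.00121038]), 'tau': array([ 2.83658708e-03, -8.65823150e+01,  6.80529065e-01, -4.35643458e+01,
        1.92452793e-02,  4.85181357e-03, -1.20050545e-04]), 'ee_pos': array([ 158.05484351, -604.38653038,  241.74528065]), 'eef_rot': array([-3.11488199e+00, -4.00582277e-01,  3.41427134e-04]), 'force': array([ 0.33739136, -0.37288586,  0.4214714 ]), 'wrist_torque': array([ 0.02579499, -0.03897658, -0.00763008]), 'gripper_force': 0.0, 'width': 85.4706982182125}
```

View pics/scene0.png

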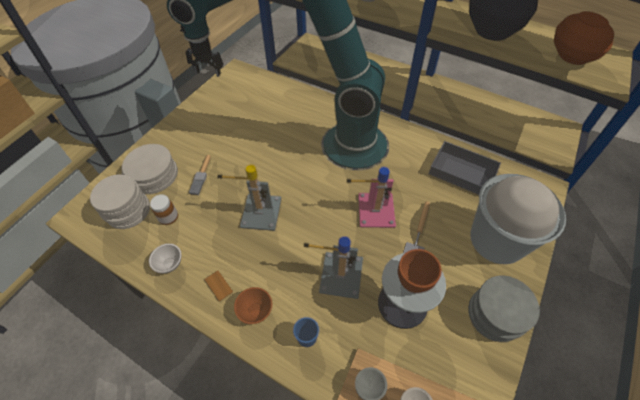

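View pics/top0.png

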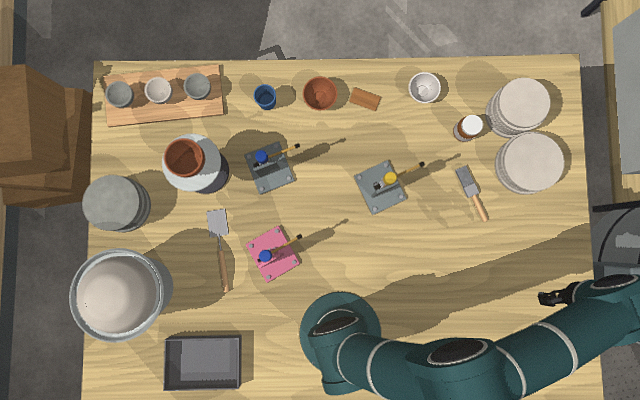

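The scene view shows the grey-footed blue gauge with its knob at about (343,243). The pink decoy is at (383,173), the yellow gauge at (251,172), and the bowl on the wheel at (420,268). In the top view the same items are at (262,157), (265,256), (390,178) and (184,156). Next I'll refine the rim height and the knob axis.

Run:
```python
from h import *
def ray(name,px):
    c=env.calibration(name);K=np.array(c["mtx"]);R=np.array(c["R"]);t=np.array(c["t"])
    D=np.array([c["k1"],0,0,0,0.])
    # model: radius scale 1+k1 r^2 = cv2 k1
    n=cv2.undistortPoints(np.array(px,float).reshape(-1,1,2),K,D)[:,0]
    d=np.c_[n,np.ones(len(n))]@R
    return -R.T@t,d
for n,bk,br in(("scene",(330,230,365,252),(388,238,455,300)),("top",(248,143,275,170),(155,130,212,182))):
    z=np.load(n+"0.npz");im,W=z["im"],z["W"];h=cv2.cvtColor(im,cv2.COLOR_RGB2HSV)
    m=np.zeros((400,640),bool);m[bk[1]:bk[3],bk[0]:bk[2]]=1
    b=(cv2.inRange(h,(100,90,50),(130,255,255))>0)&m
    top=b&(W[...,2]>228)
    print(n,"knob top n",top.sum(),"mean",np.nanmean(W[top],0).round(1),"z med",np.nanmedian(W[top][:,2]).round(1))
    v,u=np.where(top);o,d=ray(n,[[u.mean(),v.mean()]]);print(" ray@235",(o+d*((235-o[2])/d[:,2:]))[0].round(1))
    m[:]=0;m[br[1]:br[3],br[0]:br[2]]=1
    m&=cv2.inRange(h,(2,70,30),(20,255,255))>0
    w=W[m];w=w[(w[:,2]>180)&(w[:,2]<310)]
    print(" hist z",np.histogram(w[:,2],np.arange(190,311,5))[0].tolist())
    cen=np.array([553,455.]);
    for _ in range(3):
        a=np.arctan2(*(w[:,:2]-cen).T[::-1]);k=((a+np.pi)/(np.pi/8)).astype(int)
        rim=np.array([w[k==i][np.argsort(-w[k==i][:,2])[:4]].mean(0) for i in range(16) if (k==i).sum()>6])
        A=np.c_[2*rim[:,:2],np.ones(len(rim))];s=np.linalg.lstsq(A,(rim[:,:2]**2).sum(1),rcond=None)[0];cen=s[:2]
    print(" rim centre",cen.round(1),"r",np.sqrt(s[2]+cen@cen).round(1),"z",rim[:,2].round().tolist())
    # contour ellipse width vs plane height: outer rim via silhouette
    c=max(cv2.findContours(m.astype(np.uint8),0,1)[0],key=cv2.contourArea)[:,0]
    for zz in(229,254,279):
        o,d=ray(n,c);p=o+d*((zz-o[2])/d[:,2:]);(x,y),r=cv2.minEnclosingCircle(p[:,:2].astype(np.float32));print("  plane",zz,round(x),round(y),round(r,1))
    # pointer and foot
    g=(W[...,2]>172)&(W[...,2]<190)&(np.hypot(W[...,0]-565,W[...,1]-236)<160)&(W[...,1]<330)
    print(" pointer-height pts",W[g][::6].round().tolist()[:8])
```

```text
scene knob top n 95 mean [565.4 238.9 234.4] z med 234.6
 ray@235 [565.7 239.  235. ]
 hist z [37, 225, 79, 72, 66, 56, 58, 61, 73, 59, 65, 70, 64, 83, 60, 75, 231, 59, 0, 0, 0, 0, 0, 0]
 rim centre [554.9 455.5] r 52.6 z [277.0, 276.0, 276.0, 275.0, 277.0, 276.0, 277.0, 276.0, 276.0, 276.0, 275.0, 276.0, 275.0, 275.0, 275.0, 277.0]
  plane 229 535 463 72.8
  plane 254 549 463 70.9
  plane 279 562 463 69.0
 pointer-height pts [[600.0, 124.0, 186.0], [599.0, 135.0, 188.0], [600.0, 135.0, 183.0], [609.0, 126.0, 183.0], [599.0, 141.0, 182.0], [590.0, 156.0, 181.0], [609.0, 129.0, 179.0], [602.0, 146.0, 185.0]]
top knob top n 110 mean [560.3 233.  234.6] z med 234.5
 ray@235 [560.2 232.9 235. ]
 hist z [57, 201, 125, 81, 65, 39, 58, 50, 53, 47, 34, 39, 38, 49, 38, 58, 123, 93, 7, 0, 0, 0, 0, 0]
 rim centre [554.2 450.8] r 52.5 z [279.0, 278.0, 277.0, 277.0, 278.0, 276.0, 278.0, 278.0, 279.0, 276.0, 279.0, 279.0, 277.0, 278.0, 279.0, 277.0]
  plane 229 567 492 93.4
  plane 254 563 485 91.7
  plane 279 558 477 90.0
 pointer-height pts [[606.0, 130.0, 185.0], [603.0, 124.0, 183.0], [601.0, 121.0, 180.0], [597.0, 130.0, 185.0], [595.0, 149.0, 178.0], [594.0, 130.0, 182.0], [590.0, 152.0, 188.0], [588.0, 161.0, 183.0]]
```

Request:
jog_arm(
  moves=[
    [[0,0,-0.05,0,0,0],[0,0,-0.05,0,0,0],[0,0,-0.05,0,0,0],[0,0,0,0,0,0]],
  ],
)

```text
time: 0.6
ee_pos: [158.4, -605.5, 396.1]
eef_rot: [3.111, 0.4, 0.001]
force: [0.2, 0.2, -0.7]
width: 85.2
gripper_force: 0.0
```

The rim is at about 276–278 mm, so the nearest notch is four clicks (279 mm). I'll swing round to the knob with the jaws kept radial, which puts them perpendicular to the pointer.

Request:
jog_arm(
  moves=[
    [[0.0586,-0.0037,0,0,0,-0.095],[0.0586,-0.0037,0,0,0,-0.095],[0.0586,-0.0037,0,0,0,-0.095],[0.0586,-0.0037,0,0,0,-0.095],[0.0586,-0.0037,0,0,0,-0.095],[0.0586,-0.0037,0,0,0,-0.095],[0.0586,-0.0037,0,0,0,-0.095],[0.0586,-0.0037,0,0,0,-0.095],[0.0586,-0.0037,0,0,0,-0.095],[0.0586,-0.0037,0,0,0,-0.095],[0.0586,-0.0037,0,0,0,-0.095],[0.0586,-0.0037,0,0,0,-0.095]],
  ],
)

```text
time: 2.1
ee_pos: [603.0, -105.3, 391.1]
eef_rot: [-2.403, -2.022, 0.001]
force: [0.7, -0.3, 0.1]
width: 85.5
gripper_force: 0.0
```

Request:
jog_arm(
  moves=[
    [[0.0586,-0.0037,0,0,0,-0.095],[0.0586,-0.0037,0,0,0,-0.095],[0.0586,-0.0037,0,0,0,-0.095],[0.0586,-0.0037,0,0,0,-0.095],[0.0586,-0.0037,0,0,0,-0.095],[0.0586,-0.0037,0,0,0,-0.095],[0,0,0,0,0,0],[0,0,0,0,0,0],[0,0,0,0,0,0]],
  ],
)

```text
time: 3.22
ee_pos: [559.8, 236.5, 391.8]
eef_rot: [-1.745, -2.612, 0.001]
force: [0.6, 0.2, 0.0]
width: 85.4
gripper_force: 0.0
```

Run:
```python
from h import *
from scipy.spatial.transform import Rotation as Ro
s=env.observe();R=Ro.from_rotvec(s["eef_rot"]);print(s["time"],s["ee_pos"],R.as_matrix().round(4))
print("shift to above knob, tool axes mm",R.inv().apply(np.array([562.5,235.5,s["ee_pos"][2]])-s["ee_pos"]).round(1), "z now",s["ee_pos"][2])
im,W=cloud("scene");cv2.imwrite("pics/s1.png",cv2.resize(im[100:340,240:480,::-1],None,fx=2.5,fy=2.5))
```

```text
3.225 [559.84665618 236.52089485 391.7910026 ] [[-3.828e-01  9.238e-01 -6.000e-04]
 [ 9.238e-01  3.828e-01 -5.000e-04]
 [-2.000e-04 -8.000e-04 -1.000e+00]]
shift to above knob, tool axes mm [-2.   2.1 -0. ] z now 391.7910025966788
```

View pics/s1.png

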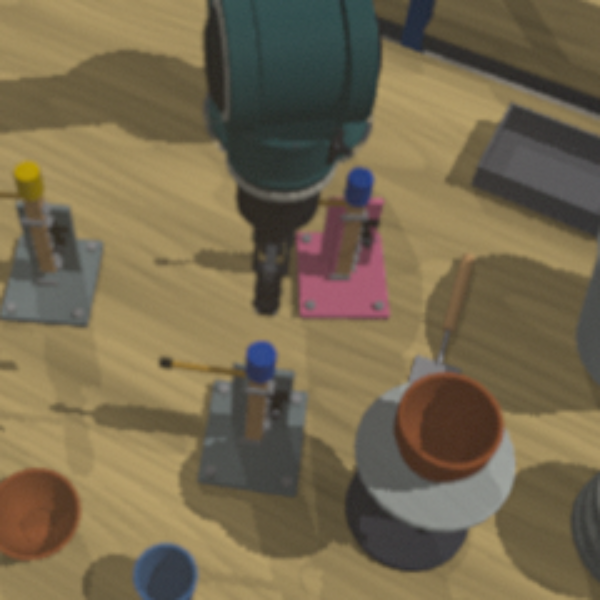

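The crop shows the open gripper at about (265,300), hovering above the blue knob at (262,360). Only the knob and pointer are below it, so I'll lower 185 mm.

Request:
jog_arm(
  moves=[
    [[-0.002,0.002,0.04,0,0,0],[0,0,0.04,0,0,0],[0,0,0.035,0,0,0],[0,0,0.03,0,0,0],[0,0,0.02,0,0,0],[0,0,0.01,0,0,0],[0,0,0.01,0,0,0],[0,0,0,0,0,0],[0,0,0,0,0,0]],
  ],
)

```text
time: 4.4
ee_pos: [562.2, 236.9, 207.9]
eef_rot: [1.742, 2.614, 0.001]
force: [-1.1, 0.3, 0.1]
width: 85.3
gripper_force: 0.0
```

Request:
jog_arm(
  moves=[
    [[0,0,0,0,0,0],[0,0,0,0,0,0],[0,0,0,0,0,0],[0,0,0,0,0,0],[0,0,0,0,0,0],[0,0,0,0,0,0],[0,0,0,0,0,0],[0,0,0,0,0,0]],
  ],
  grip=0.025,
)

```text
time: 5.4
ee_pos: [561.6, 236.6, 207.7]
eef_rot: [-1.742, -2.614, 0.001]
force: [-5.8, -4.3, 9.2]
width: 34.7
gripper_force: 59.1
```

Request:
jog_arm(
  moves=[
    [[0,0,-0.006,0,0,0],[0,0,-0.007,0,0,0],[0,0,-0.007,0,0,0],[0,0,0,0,0,0]],
  ],
)

```text
time: 5.9
ee_pos: [561.6, 236.6, 227.9]
eef_rot: [-1.742, -2.614, 0.001]
force: [-5.8, -1.6, -3.1]
width: 34.7
gripper_force: 61.0
```

Request:
jog_arm(
  moves=[
    [[0,0,-0.007,0,0,0],[0,0,-0.007,0,0,0],[0,0,-0.007,0,0,0],[0,0,-0.007,0,0,0],[0,0,-0.007,0,0,0],[0,0,0,0,0,0]],
  ],
)

```text
time: 6.65
ee_pos: [561.6, 236.6, 263.2]
eef_rot: [-1.742, -2.614, 0.001]
force: [-7.5, -2.1, -4.6]
width: 34.8
gripper_force: 61.2
```

Request:
jog_arm(
  moves=[
    [[0,0,-0.007,0,0,0],[0,0,-0.007,0,0,0],[0,0,-0.007,0,0,0],[0,0,-0.007,0,0,0],[0,0,-0.007,0,0,0],[0,0,0,0,0,0]],
  ],
)

```text
time: 7.4
ee_pos: [561.6, 236.5, 298.3]
eef_rot: [-1.742, -2.614, 0.001]
force: [-7.8, -2.7, -3.9]
width: 35.2
gripper_force: 61.4
```

```bash
cat > k.py <<'E'
from h import *
import sys
s=env.observe();print(s["time"],s["ee_pos"].round(1),s["force"].round(1),s["width"])
for n in("scene","top"):
    im,W=cloud(n);h=cv2.cvtColor(im,cv2.COLOR_RGB2HSV)
    near=np.hypot(W[...,0]-563,W[...,1]-236)<40
    b=(cv2.inRange(h,(100,90,50),(130,255,255))>0)&near&(W[...,2]>150)
    if b.sum():print(n,"blue n",b.sum(),"z",np.nanpercentile(W[b][:,2],[2,50,98]).round(1))
    d=np.array([.35,-.937]);q=W[...,:2]-[563,236];al=q@d;ac=q@np.array([.937,.35])
    p=(al>75)&(al<135)&(abs(ac)<14)&(W[...,2]>150)
    if p.sum():print(n,"pointer n",p.sum(),"z",np.nanpercentile(W[p][:,2],[10,50,90]).round(1))
    if n=="scene":cv2.imwrite(f"pics/{sys.argv[1]}.png",cv2.resize(im[100:340,240:480,::-1],None,fx=2.5,fy=2.5))
E
python3 k.py s2
```

```text
7.4 [561.6 236.5 298.3] [-7.8 -2.7 -3.9] 35.21011441574772
scene pointer n 56 z [269.4 273.1 275.9]
top pointer n 46 z [268.8 273.7 278.4]
```

View pics/s2.png

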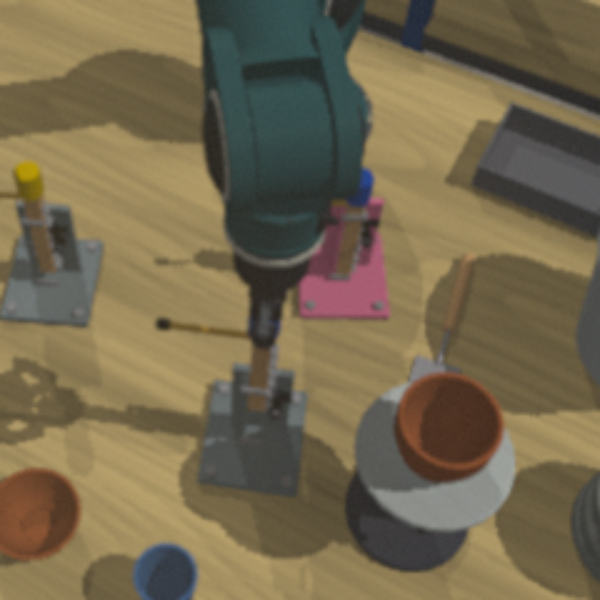

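The column has risen with the gripper: pointer tip at (163,323), measured about 273 mm, with no slip after 90 mm of lift. I'll add 18 mm to pass the fourth click at 103 mm.

Request:
jog_arm(
  moves=[
    [[0,0,-0.006,0,0,0],[0,0,-0.006,0,0,0],[0,0,-0.006,0,0,0],[0,0,0,0,0,0],[0,0,0,0,0,0]],
  ],
)

```text
time: 8.12
ee_pos: [561.6, 236.6, 316.1]
eef_rot: [-1.742, -2.614, 0.001]
force: [-7.6, -3.3, -4.9]
width: 34.7
gripper_force: 61.5
```

```bash
python3 k.py s3
```

```text
8.125 [561.6 236.6 316.1] [-7.6 -3.3 -4.9] 34.746727279287775
scene pointer n 62 z [287.7 290.8 293.8]
top pointer n 48 z [286.5 292.2 295. ]
```

Request:
jog_arm(
  moves=[
    [[0,0,0.003,0,0,0],[0,0,0.003,0,0,0],[0,0,0,0,0,0],[0,0,0,0,0,0]],
  ],
)

```text
time: 8.72
ee_pos: [561.6, 236.6, 309.9]
eef_rot: [-1.742, -2.614, 0.001]
force: [-6.3, -2.9, -5.8]
width: 34.9
gripper_force: 61.5
```

Request:
jog_arm(
  moves=[
    [[0,0,0,0,0,0],[0,0,0,0,0,0],[0,0,0,0,0,0],[0,0,0,0,0,0],[0,0,0,0,0,0],[0,0,0,0,0,0],[0,0,0,0,0,0],[0,0,0,0,0,0]],
  ],
  grip=0.085,
)

```text
time: 9.72
ee_pos: [561.9, 236.7, 309.3]
eef_rot: [-1.742, -2.614, 0.0]
force: [-0.1, -0.6, -0.5]
width: 85.5
gripper_force: 0.0
```

Request:
jog_arm(
  moves=[
    [[0,0,-0.01,0,0,0],[0,0,-0.02,0,0,0],[0,0,-0.03,0,0,0],[0,0,-0.03,0,0,0],[0,0,-0.03,0,0,0],[0,0,0,0,0,0],[0,0,0,0,0,0]],
  ],
)

```text
time: 10.6
ee_pos: [561.8, 236.7, 429.2]
eef_rot: [-1.742, -2.614, 0.0]
force: [0.4, 0.7, -0.0]
width: 84.9
gripper_force: 0.0
```

```bash
python3 k.py s4
```

```text
10.6 [561.8 236.7 429.2] [ 0.4  0.7 -0. ] 84.8848203535407
scene blue n 166 z [300.4 333.5 337.3]
scene pointer n 57 z [279.  282.2 285.7]
top pointer n 44 z [280.  283.5 286.6]
```

View pics/s4.png

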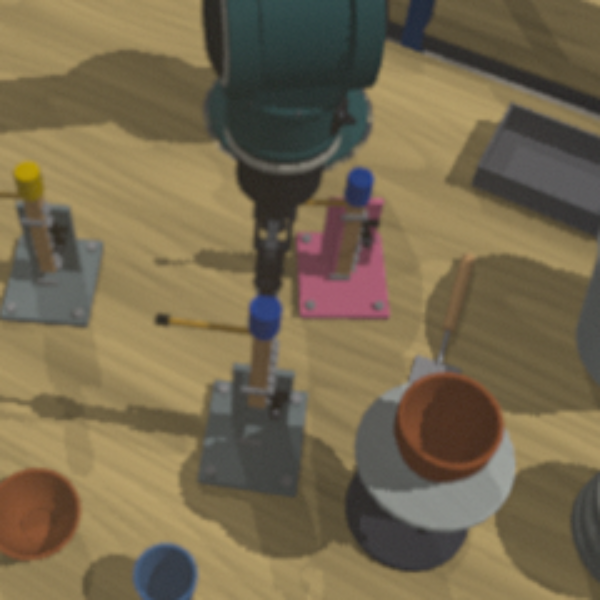

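The column now rests at the 100 mm notch, with the knob at (265,317), the pointer tip at (162,319) and the gripper clear above.

```bash
python3 -c "
from plant import env
print(env.job_done())"
```

```text
the job is handed in; nothing more can be done
None
```

The blue gauge rests on its fourth notch, pointer at about 279 mm against a rim measured at 276–278 mm; the gripper is clear, the yellow gauge was not touched, and the job is handed in (no verdict was returned).

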